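# Hold a round flask down in the purge cradle

### The arm

A 7-joint arm with a two-finger parallel gripper is mounted at the origin on the work surface. World frame = base frame: x ahead of the robot, y to its left, z up, the work surface at z = 0. Lengths are in mm, angles in rad, forces in N, time in s.
With the tool pointing down it reaches from about 400 to 875 mm from the base axis. Payload 4.4 kg.
Tool frame: the origin (TCP) lies at the very end of the fingers, on their centre line; the grasp point (between the pads) lies 19 mm behind it; y points along the fingers, z is the direction in which the jaws open and shut, and the axes are right-handed (so a half turn about y gives the same grasp; the last joint's range is limited). The gripper opens to 85 mm and grips with 20 to 120 N. Pads are 22 mm wide; open, the fingers measure 114 mm over their backs; the gripper's body (76 mm by 85 mm) begins 54 mm behind the grasp point. The pads swing forward as they close: fully open they stand 13 mm farther back than shut.
Start: joints at [-1.377, 0.628, 0.038, 1.517, -0.027, 0.996, -0.02], TCP at [166.952, 628.208, 231.313] pointing down, gripper open.
Joint ranges: [-3.06, 3.06], [-0.37, 2.12], [-1.25, 1.32], [0.18, 2.47], [-1.1, 4.24], [0.23, 1.98], [-2.94, 2.94]. Speed limits (rad/s): [2.57, 2.57, 3.14, 3.14, 3.14, 3.14, 3.14].

### API

Orientations are given as [roll, pitch, yaw] about the fixed x, y, z axes, in that order (R = Rz(yaw) Ry(pitch) Rx(roll)).
In Python, from cell import * gives the robot as it stands.
- The arm moves only by the tool apply_moves, never from a script. Its argument "targets" is a list of rows, each a list of 6 numbers: the shift along the tool's x, y, z in units of 40 mm (1.0 is 40 mm), then the turn, a rotation vector about the tool's x, y, z in units of 8 degrees (1.0 is 8 degrees). A call has 1 to 12 rows; each row shifts and turns the commanded pose from where the row before left it, along the tool's axes as they then stand; what a row does not reach is not made up. A row lasts 1/8 s, in which the tool goes at most 62.5 mm and 10.7 degrees, less where a joint would pass 70% of its speed; a pose out of reach is approached as far as the arm can. A call is refused whole if a number of a shift passes 1 or a number of a turn 1, either way. A call with a gripper value outside its range is refused whole. "jaw" is the gripper command: -1 is shut, 1 is fully open, values between are in proportion, set as the call begins (left out, the last holds). The fingers move at their own pace and stop on an object; the grip force is fixed at half the most. Time passes only in rows, so rows that do not move let the fingers close. It gives the time, the measured TCP pose, the force and the opening at its end, in the units of the state.
- read_state(): the state, without advancing time (a new reading comes with each control period).
- get_image(name): name is "side" or "top"; returns the picture (400x640x3 uint8, red, green, blue); there is no depth.
- calibration(name): a dict with "fx", "fy", "cx", "cy" (pixels), "world_from_camera" (4x4, takes a point from camera to world coordinates). Camera axes: x right, y down, z forward; pixel columns grow to the right and rows downward; lengths in mm; the calibration is good to about 2 mm. A picture is of the moment at which its call begins. calibration takes no time and is no camera call.
- finish_job(): hands the job in, once; it reports no verdict.
The state is a dict: "clock": time; "qpos": joint angles; "qd": joint speeds; "tau": joint torques, N m; "eef_pos": TCP position; "tool_rot": TCP orientation; "force": force on the tool from outside, world axes, zero at the start; "torque": the same for the moment, N m; "width": finger opening in mm.
Only numpy, scipy, OpenCV 4.12 (cv2) and the standard library are available. Lean on these libraries where they do the work, as an engineer would, in place of code of your own. Each camera call takes 0.05 s, during which the arm holds its last target. There are 200 camera calls.

### The job

Lift the stoppered round-bottomed flask out of its cork ring, set it upright in the sprung ring of the purge cradle, and gently press it down so that the ring sinks by about two thirds of its spring travel. The purge valve stays open only while the ring is down, so finish still holding the flask pressed down: do not let go, push on the flask and not on the cradle itself, and do not disturb the other glassware.

Things in the scene. Friction and masses are not known exactly. Their poses are not given: they have to be found in the camera images.
- flask_neck (a point): Mid-point of the round flask's straight neck, on its axis, 95 mm above its lowest point; a good place to grip from above. z points up along the neck. The neck is 24 mm in diameter from 60 to 122 mm above the lowest point; above it a rim 30 mm in diameter, 5 mm thick, and a white plastic stopper 26 mm in diameter, to 138 mm.
- flask_center (a point): The round-bottomed clear glass flask, 0.1 to 0.2 kg: bulb 64 mm in diameter, a thin neck, 138 mm high in all, a white ceramic disc in the bottom of the bulb. This point is on its axis half-way up, 69 mm above its lowest point.
- flask_bulb (a point): Centre of the same flask's bulb, on its axis, 32 mm above its lowest point and 63 mm below flask_neck.
- cork_ring: Loose cork ring on the bench, 84 mm in diameter, hole 48 mm, 28 mm high; origin at the centre of its underside. The flask starts upright in it; its lowest point is then about 17 mm above the bench.
- cradle: The purge cradle, fixed to the bench: a square grey base 104 x 104 x 14 mm with a small brass nozzle at one side (-x), three steel guide pins 43 mm from the axis with tops 71 mm above the bench, a coil spring and on it a sprung level aluminium ring. Origin at the centre of the underside; the ring is on its vertical axis.
- ring (a joint): How far the sprung ring is pressed down, in m: 0 up (rest), 0.022 at its stop. Ring 72 mm outer, 50 mm inner diameter, 10 mm thick, its top 70 mm above the bench at rest. It stays up under the flask's weight; a further push of about 1 N starts it and each mm takes 0.4 N more (about 7 N at 0.015).
- ring_seat (a point): Point on the ring's axis 20 mm above the ring's top (90 mm above the bench at rest) where the centre of the flask's bulb lies when it is seated in the ring; moves down with the ring. The bulb centres itself in the ring.
- conical: Bystander: conical glass flask, foot 76 mm in diameter, 106 mm high; origin at the centre of its underside.
- reagent: Bystander: amber reagent bottle with black cap, 58 mm in diameter, 115 mm high; origin at the centre of its underside.
- crucible: Bystander: small white porcelain bowl, 52 mm in diameter, 32 mm high; origin at the centre of its underside.

How it is judged (in metres and radians):
On the way, in this order (a step that is already met when the one before it is completed fails the run):
1. the flask is lifted out of the cork ring (distance between flask_bulb and cork_ring above 0.08 m and contact force between flask and cork_ring below 0.05 N and contact force between the fingers and flask above 0.5 N), for 0.1 s.
2. the flask sits upright in the sprung ring (distance between flask_bulb and ring_seat below 0.007 m and angle between flask_neck's own z axis and vertical below 0.25 rad and contact force between flask and cradle above 0.3 N), for 0.1 s.
At the end, for the whole second after the job is handed in: Through the last second the fingers hold the flask upright (0.2 rad) and at rest in the ring (bulb within 7 mm of the seat point), pressing with over 3 N, the ring 11 to 20.5 mm down (not on its stop); the robot does not touch the cradle (value of joint ring between 0.011 and 0.0205 m and distance between flask_bulb and ring_seat below 0.007 m and angle between flask_neck's own z axis and vertical below 0.2 rad and contact force between flask and cradle above 3 N and contact force between the fingers and flask above 1 N and contact force between each of the arm, the fingers and cradle below 0.3 N and linear speed of flask below 0.02 m/s); the arm keeps its last pose, push and grip.
It fails at once if the conical flask, the bottle or the bowl is disturbed (moved over 20 mm or tipped) (distance of any of conical, reagent, crucible from where it was at the start of the episode above 0.02 m or angle between any of conical, reagent, crucible's own z axis and vertical above 0.35 rad).
It fails at once if the flask is tipped over (more than 0.7 rad) (angle between flask_neck's own z axis and vertical above 0.7 rad).
It fails at once if the glass flask is forced onto the cradle with over 35 N (contact force between flask and cradle above 35 N).
It also fails if it takes over 40 s, if anything falls off the work surface, if the arm or the gripper's body presses on something with over 40 N, if the wrist force passes 120 N, or if a joint passes its speed limit or range.

## Working session

There is one attempt and no reset: what is moved stays moved. The work goes in short steps, Python scripts to look and compute and a tool call to move; the robot and the scene stay as the last step left them, time stands still between calls to the robot, and variables do not carry over. Pictures are saved under pics/ and viewed, about 8 in all and at most 12, crops included, and the job is handed in when it is done.

Besides the shell and the picture viewer there is one more tool, called after "Request:" as name(argument=value, ...) on one line, values as JSON. apply_moves: Moves the arm, as the interface text tells. Its arguments: {"type":"object","properties":{"targets":{"type":"array"},"jaw":{"type":"number"}},"required":["targets"]}

```bash
mkdir -p pics; ls
python3 - <<'E'
from cell import *
import cv2
print(read_state())
for n in("side","top"):
    im=get_image(n); cv2.imwrite(f"pics/{n}0.png",im[:,:,::-1]); c=calibration(n); print(n,c)
E
```

```text
pics
{'clock': 0.0, 'qpos': array([-1.37677586,  0.62932595,  0.03844736,  1.51835827, -0.02697916,
        0.99628569, -0.02000098]), 'qd': array([-8.19618403e-04,  5.82099965e-05, -5.08262781e-04,  7.24017640e-04,
        6.58604585e-04, -1.17122174e-03, -1.37934214e-03]), 'tau': array([ 6.12097265e-04, -5.63391709e+01,  1.22639135e+00, -1.93451875e+01,
        1.09501672e-02,  1.02291009e-02, -1.83071188e-05]), 'eef_pos': array([166.81260642, 627.59602139, 230.405373  ]), 'tool_rot': array([-1.57265491e+00, -4.38800087e-05, -2.59814219e-01]), 'force': array([ 0.43738702,  0.25768122, -0.4560259 ]), 'torque': array([-0.02115015,  0.02460775, -0.02403825]), 'width': 85.20915910530347}
side {'fx': 453.8639310740404, 'fy': 453.8639310740404, 'cx': 323.38176132725425, 'cy': 199.84283358393617, 'world_from_camera': array([[-8.36591158e-01, -3.98204005e-01,  3.76229723e-01,
         2.59537543e+02],
       [-5.47766616e-01,  6.18290902e-01, -5.63620523e-01,
         4.81499055e+02],
       [-8.18346522e-03, -6.77606029e-01, -7.35379562e-01,
         7.65362077e+02],
       [ 0.00000000e+00,  0.00000000e+00,  0.00000000e+00,
         1.00000000e+00]])}
top {'fx': 457.91711469582935, 'fy': 457.91711469582935, 'cx': 323.6428965814478, 'cy': 199.25188196485985, 'world_from_camera': array([[-1.64988801e-02, -9.90105482e-01,  1.39351789e-01,
         4.39172587e+02],
       [-9.99798819e-01,  1.79267446e-02,  8.99742479e-03,
        -1.38844983e+01],
       [-1.14065235e-02, -1.39175307e-01, -9.90202063e-01,
         1.23071328e+03],
       [ 0.00000000e+00,  0.00000000e+00,  0.00000000e+00,
         1.00000000e+00]])}
```

View pics/side0.png

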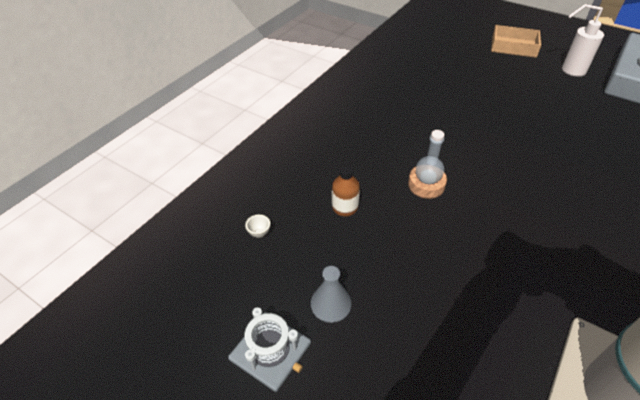

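View pics/top0.png

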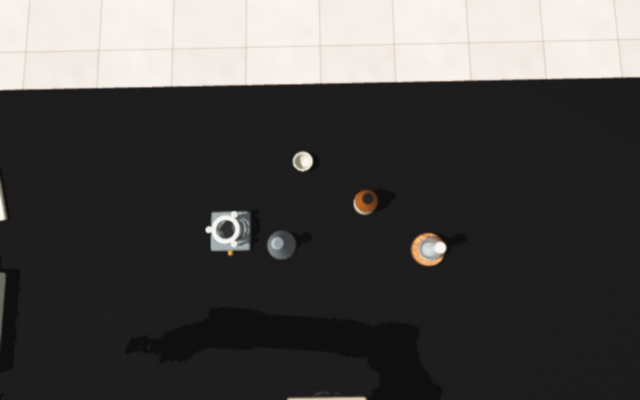

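```bash
cat > h.py <<'E'
from cell import *
import cv2, numpy as np
def ray(n,u,v):
    c=calibration(n);T=c["world_from_camera"]
    return T[:3,3],T[:3,:3]@np.array([(u-c["cx"])/c["fx"],(v-c["cy"])/c["fy"],1])
def plane(n,u,v,z):
    o,d=ray(n,u,v); return o+d*(z-o[2])/d[2]
def tri(us,ut):
    A=[];b=[]
    for n,(u,v) in(("side",us),("top",ut)):
        o,d=ray(n,u,v);d=d/np.linalg.norm(d);P=np.eye(3)-np.outer(d,d);A.append(P);b.append(P@o)
    return np.linalg.lstsq(np.vstack(A),np.hstack(b),rcond=None)[0]
def proj(n,p):
    c=calibration(n);T=c["world_from_camera"];q=T[:3,:3].T@(np.array(p)-T[:3,3])
    return c["fx"]*q[0]/q[2]+c["cx"],c["fy"]*q[1]/q[2]+c["cy"]
def blob(im,box,lo,hi):
    x0,y0,x1,y1=box;m=cv2.inRange(cv2.cvtColor(im[y0:y1,x0:x1],cv2.COLOR_RGB2HSV),lo,hi)
    n,l,s,c=cv2.connectedComponentsWithStats(m)
    return [(c[i]+[x0,y0],s[i]) for i in range(1,n) if s[i][4]>12]
E
python3 - <<'E'
from h import *
a=cv2.imread("pics/side0.png");b=cv2.imread("pics/top0.png")
c1=cv2.resize(a[115:205,395:475],None,fx=5,fy=5);c2=cv2.resize(b[200:290,400:480],None,fx=5,fy=5)
d1=cv2.resize(a[300:390,220:320],None,fx=4,fy=4);d2=cv2.resize(b[200:265,195:265],None,fx=5,fy=5)
def pad(i,h,w): return cv2.copyMakeBorder(i,0,h-i.shape[0],0,w-i.shape[1],cv2.BORDER_CONSTANT)
o=np.vstack([np.hstack([c1[:300],c2[:300]]),cv2.resize(np.hstack([pad(d1,360,400),pad(d2,360,400)]),(800,290))[:, :800]])if 0 else None
cv2.imwrite("pics/z.png",cv2.resize(np.vstack([np.hstack([pad(c1,450,400),pad(c2,450,400)]),np.hstack([pad(d1,360,400),pad(d2,360,400)])]),(560,567)))
A=a[:,:,::-1].copy();B=b[:,:,::-1].copy()
W=((0,0,190),(179,40,255))
for n,im,bx in(("s stop",A,(415,120,460,160)),("t stop",B,(420,230,460,270)),("s ring",A,(225,300,320,390)),("t ring",B,(195,200,265,265))):
    print(n,[(c.round(1),s) for c,s in blob(im,bx,*W)])
O=((3,90,60),(25,255,255))
for n,im,bx in(("s cork",A,(395,150,460,205)),("t cork",B,(400,225,460,275))):
    print(n,[(c.round(1),s) for c,s in blob(im,bx,*O)])
print("nozzle",blob(A,(280,350,320,390),*O),blob(B,(215,245,245,265),*O))
E
```

```text
s stop [(array([437.1, 135.8]), array([ 17,  10,  12,  13, 125], dtype=int32))]
t stop [(array([433.1, 248.4]), array([  2,  12,  24,  14, 253], dtype=int32))]
s ring [(array([266.6, 336. ]), array([  20,    8,   52,   53, 1110], dtype=int32)), (array([265. , 327.1]), array([35, 25, 12,  5, 21], dtype=int32))]
t ring [(array([224.8, 229.2]), array([ 11,  12,  34,  36, 453], dtype=int32))]
s cork [(array([425.8, 185.9]), array([ 13,  16,  40,  33, 643], dtype=int32))]
t cork [(array([423.4, 249.8]), array([ 10,   7,  35,  35, 449], dtype=int32))]
nozzle [(array([297.19178082, 367.34246575]), array([13, 13, 10, 10, 73], dtype=int32))] [(array([229.96969697, 252.72727273]), array([12,  5,  7,  6, 33], dtype=int32))]
```

View pics/z.png

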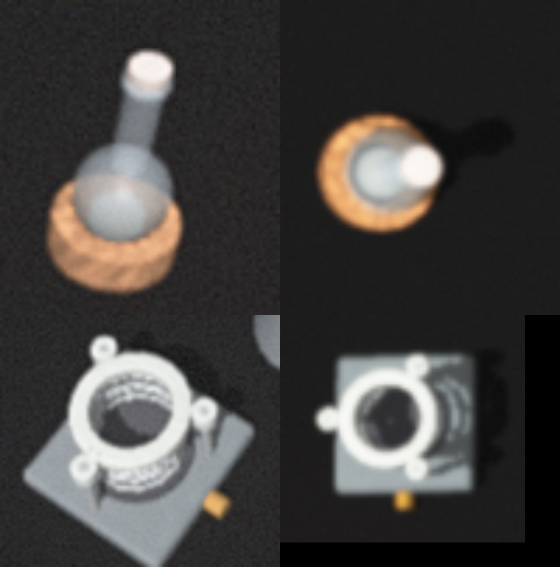

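Run:
```python
from h import *
print("stop tri",tri((437.9,134.1),(440.3,247.4)), plane("top",440.3,247.4,155),plane("side",437.9,134.1,155))
print("cork",plane("top",428.3,249.1,28))
print("ring tri",tri((266.8,330.4),(225.9,229.1)),plane("top",225.9,229.1,70),plane("side",266.8,330.4,70))
r=plane("top",225.9,229.1,70)
# pins: top view
for u,v in((277+0,0),):pass
for u,v in((417,366),(328,419),(416,466)):
    p=plane("top",195+(u-280)/3.5,200+(v-315)/3.5,71); print("pin",p,np.linalg.norm((p-r)[:2]))
# square base top corners z14
P=[plane("top",195+(u-280)/3.5,200+(v-315)/3.5,14) for u,v in((336,355),(474,355),(474,492),(336,492))]
print("base",np.mean(P,0))
print("conical",plane("top",281,245,20),"reagent",plane("top",363,204,60),"cruc",plane("top",302.5,161,25))
s=read_state();print(s["tool_rot"])
from scipy.spatial.transform import Rotation as R
print(R.from_euler("xyz",s["tool_rot"]).as_matrix().round(2))
```

```text
stop tri [ 472.30746702 -274.17225754  154.92433094] [ 472.30946924 -274.15251639  155.        ] [ 472.27682364 -274.08021886  155.        ]
cork [ 472.34360895 -273.4751218    28.        ]
ring tri [530.55342063 245.55188825  75.57675908] [530.38663476 246.44374908  70.        ] [533.39296359 243.93697815  70.        ]
pin [567.04891546 225.63170519  71.        ] 42.15760900519303
pin [529.50508225 289.97450678  71.        ] 43.53968305942934
pin [494.40258593 225.57420669  71.        ] 41.59795151709179
base [529.80959622 246.11226757  14.        ]
conical [489.8343436  111.51872223  20.        ] reagent [ 589.74488756 -104.4013256    60.        ] cruc [713.86104883  52.26922404  25.        ]
[-1.57253659e+00 -5.26251250e-05 -2.59801059e-01]
[[ 0.97 -0.    0.26]
 [-0.26 -0.    0.97]
 [ 0.   -1.   -0.  ]]
```

Request:
apply_moves(targets=[[0.95, 0, -0.55], [0.95, 0, -0.55], [0.95, 0, -0.55], [0.95, 0, -0.55], [0.95, 0, -0.55], [0.95, 0, -0.55], [0.95, 0, -0.55], [0.95, 0, -0.55], [0.95, 0, -0.55]], jaw=1)

```text
$.targets[0]: bad value
```

Request:
apply_moves(targets=[[0.95, 0, -0.55, 0, 0, 0], [0.95, 0, -0.55, 0, 0, 0], [0.95, 0, -0.55, 0, 0, 0], [0.95, 0, -0.55, 0, 0, 0], [0.95, 0, -0.55, 0, 0, 0], [0.95, 0, -0.55, 0, 0, 0], [0.95, 0, -0.55, 0, 0, 0], [0.95, 0, -0.55, 0, 0, 0], [0.95, 0, -0.55, 0, 0, 0]], jaw=1)

```text
clock: 1.23
eef_pos: [447.3, 347.8, 231.0]
tool_rot: [-1.571, 0.0, -0.26]
force: [-0.3, 0.7, 0.1]
width: 85.7
```

Request:
apply_moves(targets=[[0.3, 0, -1, 0, 0, 0], [0.3, 0, -1, 0, 0, 0], [0.3, 0, -1, 0, 0, 0], [0.3, 0, -1, 0, 0, 0], [0.3, 0, -1, 0, 0, 0], [0.3, 0, -1, 0, 0, 0], [0.3, 0, -1, 0, 0, 0], [0.3, 0, -1, 0, 0, 0], [0.3, 0, -1, 0, 0, 0], [0.3, 0, -1, 0, 0, 0], [0.3, 0, -1, 0, 0, 0], [0.3, 0, -1, 0, 0, 0]])

```text
clock: 2.72
eef_pos: [462.2, -153.2, 231.1]
tool_rot: [-1.571, 0.0, -0.26]
force: [1.2, -0.1, -0.6]
width: 85.4
```

```bash
cat >> h.py <<'E'
from scipy.spatial.transform import Rotation as R
def shift(g):
    s=read_state();M=R.from_euler("xyz",s["tool_rot"]).as_matrix()
    print("pos",s["eef_pos"].round(1),"rot",s["tool_rot"].round(3),"F",s["force"].round(2),"w",round(s["width"],1),"q",s["qpos"].round(2))
    print("shift units",(M.T@(np.array(g)-s["eef_pos"])/40).round(3))
E
python3 -c "
from h import *
shift([472.3,-274,231])"
```

```text
pos [ 462.2 -153.2  231.1] rot [-1.571  0.    -0.26 ] F [ 1.19 -0.07 -0.65] w 85.4 q [ 0.18  0.4   0.11  1.96 -0.06  0.78  1.64]
shift units [ 1.019e+00  2.000e-03 -2.855e+00]
```

Request:
apply_moves(targets=[[0.34, 0, -0.95, 0, 0, 0], [0.34, 0, -0.95, 0, 0, 0], [0.34, 0, -0.95, 0, 0, 0], [0, 0, 0, 0, 0, 0]])

```text
clock: 3.22
eef_pos: [471.7, -276.4, 230.9]
tool_rot: [-1.573, 0.0, -0.266]
force: [-0.5, 0.3, 0.1]
width: 85.2
```

```bash
python3 -c "
from h import *
shift([472.3,-274,93])
a=get_image('side')[60:220,360:520];b=get_image('top')[170:330,360:520]
cv2.imwrite('pics/c1.png',cv2.resize(np.hstack([a,b])[:,:,::-1],None,fx=2.5,fy=2.5))"
```

```text
pos [ 471.7 -276.4  230.9] rot [-1.573  0.    -0.266] F [-0.47  0.29  0.14] w 85.2 q [ 0.4   0.48  0.12  1.81 -0.07  0.85  1.86]
shift units [-1.000e-03  3.448e+00  6.900e-02]
```

View pics/c1.png

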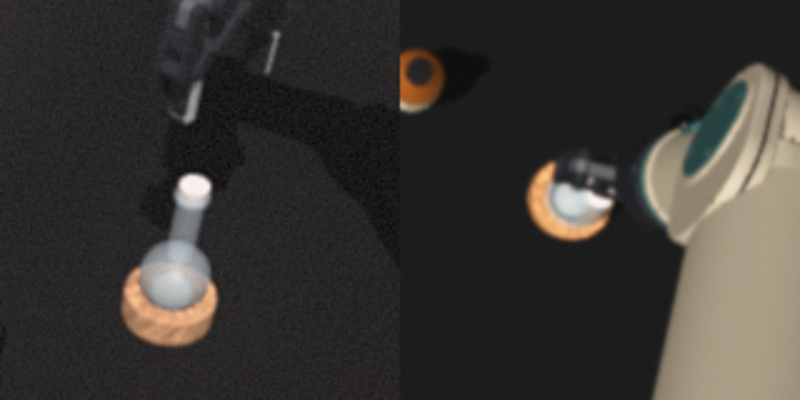

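```bash
python3 -c "
from h import *
s=read_state();p=s['eef_pos'];z=R.from_euler('xyz',s['tool_rot']).as_matrix()
for k in(-42,0,42):
  q=p+k*z[:,2]-13*z[:,1];u=proj('side',q);t=proj('top',q);print(k,(u[0]-360)*2.5,(u[1]-60)*2.5,(t[0]-360)*2.5+400,(t[1]-170)*2.5)
"
```

```text
-42 246.75258273233823 76.94038434025074 671.7189406882303 201.95529205772203
0 213.97127303442417 97.68055924519444 623.4082105915318 190.04302697204267
42 179.7701551434858 119.31902255063697 575.2784902216199 178.17539453514053
```

Request:
apply_moves(targets=[[0, 0.9, 0.07, 0, 0, 0], [0, 0.9, 0, 0, 0, 0], [0, 0.8, 0, 0, 0, 0], [0, 0.5, 0, 0, 0, 0], [0, 0.35, 0, 0, 0, 0], [0, 0, 0, 0, 0, 0]])

```text
clock: 4.08
eef_pos: [473.0, -268.6, 92.7]
tool_rot: [-1.57, 0.002, -0.259]
force: [0.4, 0.4, -0.0]
width: 85.6
```

```bash
python3 -c "
from h import *
shift([472.3,-274,93])
a=get_image('side')[60:220,360:520];b=get_image('top')[170:330,360:520]
cv2.imwrite('pics/c2.png',cv2.resize(np.hstack([a,b])[:,:,::-1],None,fx=2.5,fy=2.5))"
```

```text
pos [ 473.  -268.6   92.7] rot [-1.57   0.002 -0.259] F [ 0.44  0.44 -0.04] w 85.6 q [ 0.41  0.68  0.08  1.93 -0.1   0.53  1.88]
shift units [ 0.017 -0.009 -0.135]
```

View pics/c2.png

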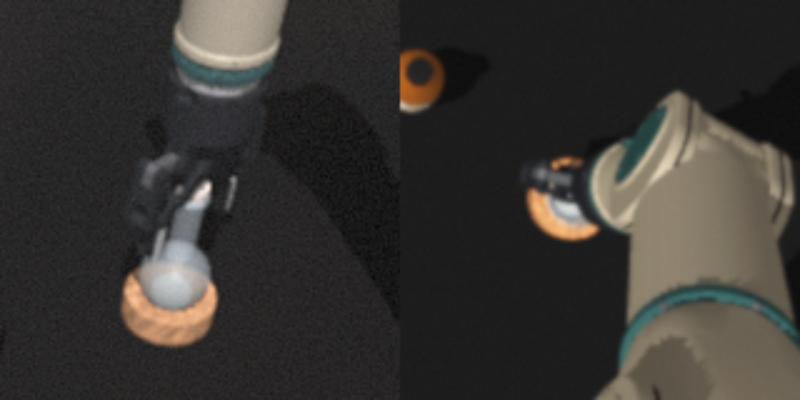

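Request:
apply_moves(targets=[[0.02, 0, -0.13, 0, 0, 0], [0, 0, 0, 0, 0, 0]])

```text
clock: 4.42
eef_pos: [473.0, -276.1, 94.0]
tool_rot: [-1.572, -0.001, -0.261]
force: [-1.2, -0.1, -0.1]
width: 85.4
```

Request:
apply_moves(targets=[[0, 0, 0, 0, 0, 0], [0, 0, 0, 0, 0, 0], [0, 0, 0, 0, 0, 0], [0, 0, 0, 0, 0, 0], [0, 0, 0, 0, 0, 0], [0, 0, 0, 0, 0, 0], [0, 0, 0, 0, 0, 0], [0, 0, 0, 0, 0, 0]], jaw=-1)

```text
clock: 5.42
eef_pos: [473.0, -274.3, 93.3]
tool_rot: [-1.57, 0.0, -0.259]
force: [1.5, 5.4, 2.9]
width: 23.3
```

Request:
apply_moves(targets=[[0, -0.2, 0, 0, 0, 0], [0, -0.4, 0, 0, 0, 0], [0, -0.6, 0, 0, 0, 0], [0, -0.7, 0, 0, 0, 0], [0, -0.7, 0, 0, 0, 0], [0, -0.7, 0, 0, 0, 0], [0, -0.4, 0, 0, 0, 0], [0, 0, 0, 0, 0, 0]])

```text
clock: 6.42
eef_pos: [473.2, -276.4, 243.4]
tool_rot: [-1.573, -0.004, -0.261]
force: [0.7, 0.1, -2.3]
width: 23.1
```

```bash
python3 -c "
from h import *
shift([530,246.3,240])
a=get_image('side')[60:220,360:520];b=get_image('top')[170:330,360:520]
cv2.imwrite('pics/c3.png',cv2.resize(np.hstack([a,b])[:,:,::-1],None,fx=2.5,fy=2.5))"
```

```text
pos [ 473.2 -276.4  243.4] rot [-1.573 -0.004 -0.261] F [ 0.65  0.12 -2.27] w 23.1 q [ 0.39  0.47  0.12  1.8  -0.07  0.88  1.86]
shift units [-2.     0.054 12.993]
```

View pics/c3.png

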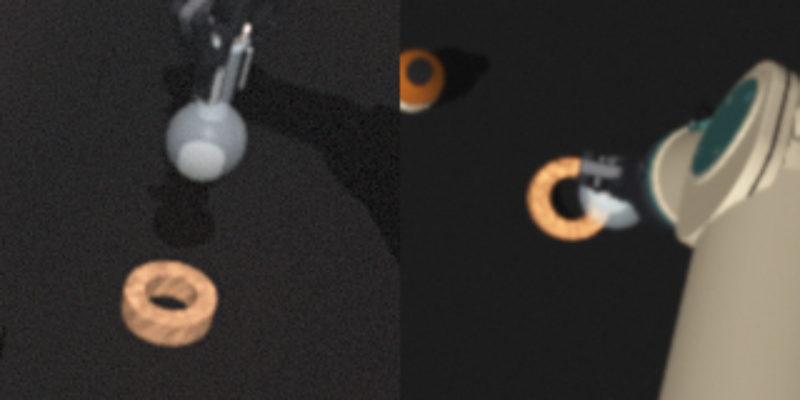

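```bash
python3 -c "
from h import *
for h in(22,8,-63,-87):
  q=[473.2,-276.4,243.4+19];q[2]+=0
  q[2]+=h; print(h,*(((np.array(proj(n,q))-o)*2.5).round(0)+[x,0] for n,o,x in(('side',[360,60],0),('top',[360,170],400))))
"
```

```text
22 [225.  50.] [641. 187.]
8 [222.  65.] [637. 188.]
-63 [205. 141.] [615. 191.]
-87 [199. 164.] [609. 192.]
```

Request:
apply_moves(targets=[[-0.03, 0, 0.2, 0, 0, 0], [-0.06, 0, 0.4, 0, 0, 0], [-0.09, 0, 0.6, 0, 0, 0], [-0.12, 0, 0.8, 0, 0, 0], [-0.14, 0, 0.9, 0, 0, 0], [-0.14, 0, 0.9, 0, 0, 0], [-0.14, 0, 0.9, 0, 0, 0], [-0.14, 0, 0.9, 0, 0, 0], [-0.14, 0, 0.9, 0, 0, 0], [-0.14, 0, 0.9, 0, 0, 0], [-0.14, 0, 0.9, 0, 0, 0], [-0.14, 0, 0.9, 0, 0, 0]])

```text
clock: 8.02
eef_pos: [511.6, 97.7, 240.9]
tool_rot: [-1.571, 0.001, -0.258]
force: [0.1, -0.4, -1.5]
width: 23.1
```

Request:
apply_moves(targets=[[-0.14, 0, 0.9, 0, 0, 0], [-0.14, 0, 0.9, 0, 0, 0], [-0.12, 0, 0.8, 0, 0, 0], [-0.09, 0, 0.6, 0, 0, 0], [-0.06, 0, 0.4, 0, 0, 0], [-0.03, 0, 0.2, 0, 0, 0], [0, 0, 0, 0, 0, 0], [0, 0, 0, 0, 0, 0]])

```text
clock: 9.02
eef_pos: [529.2, 246.6, 241.3]
tool_rot: [-1.572, -0.0, -0.262]
force: [-0.3, -0.1, -1.5]
width: 23.1
```

```bash
python3 -c "
from h import *
shift([530.3,246.3,160])
a=get_image('side')[240:400,200:360];b=get_image('top')[150:310,150:310]
cv2.imwrite('pics/c4.png',cv2.resize(np.hstack([a,b])[:,:,::-1],None,fx=2.5,fy=2.5))
p=read_state()['eef_pos']
for h in(0,-44,-68):
  q=p+[0,0,h]; print(h,*(((np.array(proj(n,q))-o)*2.5).round(0)+[x,0] for n,o,x in(('side',[200,240],0),('top',[150,150],400))))
"
```

```text
pos [529.2 246.6 241.3] rot [-1.572 -0.    -0.262] F [-0.29 -0.14 -1.52] w 23.1 q [-0.53  0.52  0.07  1.7  -0.04  0.92  0.86]
shift units [2.900e-02 2.033e+00 2.000e-03]
0 [138.  88.] [545. 184.]
-44 [147. 130.] [558. 189.]
-68 [152. 152.] [564. 191.]
```

View pics/c4.png

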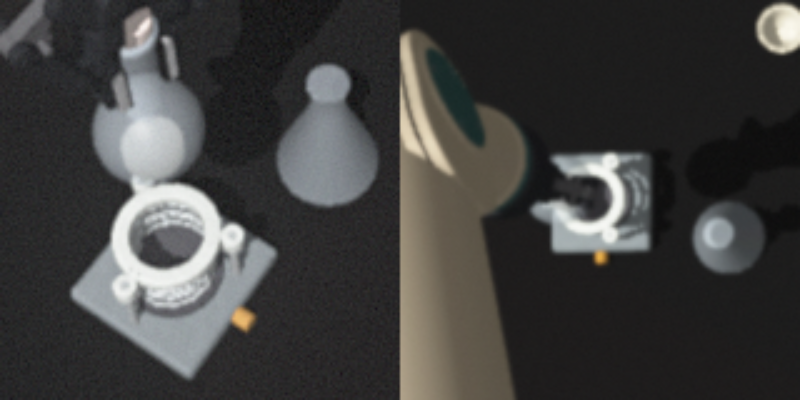

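Request:
apply_moves(targets=[[0.03, 0.3, 0, 0, 0, 0], [0, 0.5, 0, 0, 0, 0], [0, 0.5, 0, 0, 0, 0], [0, 0.4, 0, 0, 0, 0], [0, 0.3, 0, 0, 0, 0], [0, 0.2, 0, 0, 0, 0], [0, 0.15, 0, 0, 0, 0], [0, 0, 0, 0, 0, 0], [0, 0, 0, 0, 0, 0]])

```text
clock: 10.25
eef_pos: [530.5, 247.9, 147.7]
tool_rot: [-1.57, -0.001, -0.26]
force: [0.4, -0.3, -0.8]
width: 23.5
```

```bash
python3 -c "
from h import *
shift([530.3,246.3,134])
a=get_image('side')[240:400,200:360];b=get_image('top')[150:310,150:310]
cv2.imwrite('pics/c5.png',cv2.resize(np.hstack([a,b])[:,:,::-1],None,fx=2.5,fy=2.5))
p=read_state()['eef_pos']
for h in(0,-44,-68):
  q=p+[0,0,h]; print(h,*(((np.array(proj(n,q))-o)*2.5).round(0)+[x,0] for n,o,x in(('side',[200,240],0),('top',[150,150],400))))
"
```

```text
pos [530.5 247.9 147.7] rot [-1.57e+00 -1.00e-03 -2.60e-01] F [ 0.37 -0.3  -0.84] w 23.5 q [-0.52  0.64  0.05  1.79 -0.05  0.72  0.87]
shift units [ 0.005  0.343 -0.04 ]
0 [154. 174.] [570. 192.]
-44 [161. 208.] [581. 195.]
-68 [165. 226.] [586. 197.]
```

View pics/c5.png

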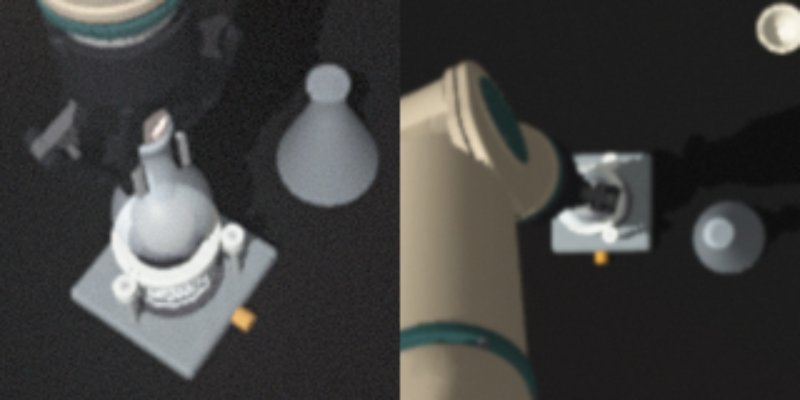

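Request:
apply_moves(targets=[[0, 0.1, -0.02, 0, 0, 0], [0, 0.08, 0, 0, 0, 0], [0, 0.08, 0, 0, 0, 0], [0, 0, 0, 0, 0, 0], [0, 0, 0, 0, 0, 0]])

```text
clock: 10.98
eef_pos: [529.9, 246.9, 136.8]
tool_rot: [-1.571, 0.0, -0.26]
force: [-0.5, 0.4, -1.2]
width: 23.1
```

Request:
apply_moves(targets=[[0, 0.07, 0, 0, 0, 0], [0, 0, 0, 0, 0, 0], [0, 0, 0, 0, 0, 0]])

```text
clock: 11.35
eef_pos: [530.6, 247.7, 134.6]
tool_rot: [-1.569, -0.001, -0.26]
force: [0.5, 1.8, 1.9]
width: 23.2
```

Request:
apply_moves(targets=[[0, 0.05, 0, 0, 0, 0], [0, 0.05, 0, 0, 0, 0], [0, 0, 0, 0, 0, 0], [0, 0, 0, 0, 0, 0], [0, 0, 0, 0, 0, 0]])

```text
clock: 11.98
eef_pos: [530.4, 247.5, 130.3]
tool_rot: [-1.57, -0.001, -0.26]
force: [1.9, 4.3, 3.4]
width: 22.9
```

Request:
apply_moves(targets=[[0.0, 0, 0.05, 0, 0, 0], [0, 0, 0, 0, 0, 0], [0, 0, 0, 0, 0, 0]])

```text
clock: 12.35
eef_pos: [530.5, 248.4, 130.0]
tool_rot: [-1.571, -0.0, -0.26]
force: [1.4, 1.6, 2.6]
width: 23.4
```

Request:
apply_moves(targets=[[0, 0.06, 0, 0, 0, 0], [0, 0.06, 0, 0, 0, 0], [0, 0.06, 0, 0, 0, 0], [0, 0, 0, 0, 0, 0], [0, 0, 0, 0, 0, 0]])

```text
clock: 12.98
eef_pos: [530.6, 248.5, 123.0]
tool_rot: [-1.571, -0.0, -0.26]
force: [1.7, 1.0, 6.4]
width: 23.1
```

Request:
apply_moves(targets=[[0.03, 0.04, 0.0, 0, 0, 0], [0, 0.05, 0, 0, 0, 0], [0, 0, 0, 0, 0, 0], [0, 0, 0, 0, 0, 0], [0, 0, 0, 0, 0, 0], [0, 0, 0, 0, 0, 0]])

```text
clock: 13.72
eef_pos: [531.0, 248.5, 119.4]
tool_rot: [-1.571, 0.001, -0.26]
force: [0.0, 1.4, 7.8]
width: 23.2
```

```bash
python3 -c "
from h import *
fs=[]
for i in range(6):
  im=get_image('side'); fs.append(np.r_[read_state()['force'],read_state()['eef_pos']])
print(np.mean(fs,0).round(2))
shift([530.5,248,119.5])
a=im[240:400,200:360];o=cv2.imread('pics/side0.png')[240:400,200:360,::-1]
cv2.imwrite('pics/c6.png',cv2.resize(np.hstack([a,o])[:,:,::-1],None,fx=2.5,fy=2.5))
p=read_state()['eef_pos']
for z in(70,55): print(z,(np.array(proj('side',[530.4,246.8,z]))-[200,240])*2.5)
print((np.array(proj('side',p+[0,0,-44]))-[200,240])*2.5)
"
```

```text
[5.0000e-02 6.9000e-01 7.2900e+00 5.3096e+02 2.4846e+02 1.1941e+02]
pos [531.  248.5 119.4] rot [-1.571e+00  1.000e-03 -2.600e-01] F [0.06 0.67 7.3 ] w 23.4 q [-0.52  0.68  0.05  1.8  -0.05  0.66  0.87]
shift units [-0.008 -0.002 -0.015]
70 [167.90412894 231.70734548]
55 [170.13741996 242.1088323 ]
[164.79055655 229.44110814]
```

View pics/c6.png

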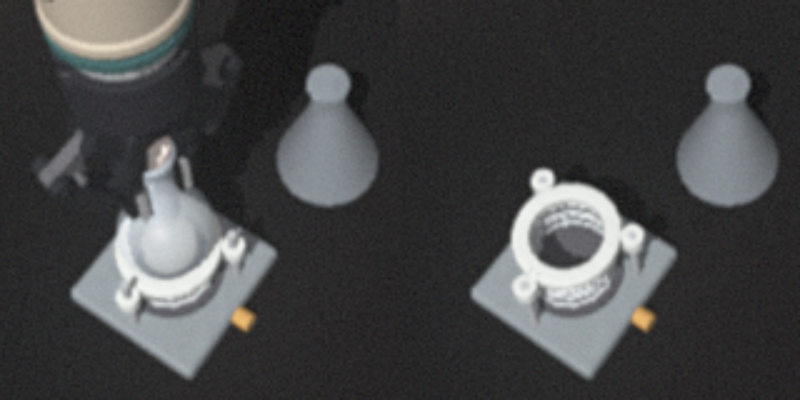

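```bash
python3 -c "
from h import *
s=read_state();print(s['clock'],s['force'],s['eef_pos'],abs(s['qd']).max())
print(finish_job())"
```

```text
14.025 [0.06008256 0.6662362  7.300519  ] [530.9759329  248.48380167 119.41930871] 0.0018833915203320666
the job is handed in; nothing more can be done
None
```

I lifted the flask out of the cork ring by its neck and carried it upright over the other glassware. I then set it in the purge cradle's sprung ring, pressed it down, and handed the job in at 14.0 s, still gripping it. The hand-in reports no verdict.

Last checks:
- **Ring travel:** about 15 mm by tool height and about 16 mm in the side picture, against the required 11 to 20.5 mm.
- **Push:** the wrist read +7.3 N upward, against about −1.5 N when it carried only the flask, so the flask presses on the ring with roughly 7 to 9 N.
- **Sideways force:** 4.3 N appeared when the flask first touched down. I shifted the tool about 1–2 mm, and it fell to 0.7 N.
- **Grip and motion:** the jaw opening was 23.2–23.4 mm on the 24 mm neck, and the arm was at rest.
- **Seating and surroundings:** the last side picture shows the flask seated upright, the fingers well clear of the cradle and the conical flask unmoved. I did not re-measure the bottle or the bowl; the tool passed well above everything.

The side and top cameras disagreed by about 3 mm on the ring's position. I set out from the top view, which agreed with the cradle base and guide pins.

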